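# Press the tiles on to a sign board and set their glue under the curing lamp

### The arm

A 7-joint arm with a two-finger parallel gripper is mounted at the origin on the work surface. World frame = base frame: x ahead of the robot, y to its left, z up, the work surface at z = 0. Lengths are in m, angles in degrees, forces in N, time in s.
With the tool pointing down it reaches from about 0.425 to 0.925 m from the base axis. Payload 6.8 kg.
Tool frame: the origin (TCP) lies midway between the tips of the shut fingers; the grasp point (between the pads) lies 19 mm behind it; z points along the fingers, y is the line along which they close (so a half turn about z gives the same grasp; the last joint's range is limited). The gripper opens to 85 mm and grips with 20 to 120 N. Pads are 22 mm wide; open, the fingers measure 114 mm over their backs; the gripper's body (76 mm by 85 mm) begins 54 mm behind the grasp point. The pads swing forward as they close: fully open they stand 13 mm farther back than shut.
Start: joints at [-82.512, 27.33, 1.283, 89.118, -0.659, 63.558, -4.761], TCP at [0.16, 0.656, 0.231] pointing down, gripper open.
Joint ranges: [-169.35, 169.35], [-19.33, 120.38], [-80.79, 83.38], [13.8, 139.57], [-78.32, 258.32], [9.67, 109.79], [-169.56, 169.56]. Speed limits (degrees/s): [136.94, 136.94, 180, 180, 180, 180, 180].

### API

Orientations are given as a 3x3 rotation matrix whose columns are the frame's x, y, z axes.
In Python, from workcell import sensors, grab_frame, hand_in, masks_of gives the robot as it stands.
- The arm moves only by the shell command python3 -m handwheel 'ROWS' [OPENING]. ROWS is JSON, one flat list of numbers, 6 for each row, row after row: the shift along the world's x, y, z in cm, then the turn, a rotation vector about the world's x, y, z in rad. In form: [x, y, z, wx, wy, wz, x, y, z, wx, wy, wz, ...]. A call has 1 to 10 rows; each row is the pose to reach, as a shift and turn from the pose commanded when the call began; what a row does not reach only later rows make up. A row lasts 1/10 s, in which the tool goes at most 50 mm and 8.59 degrees, less where a joint would pass 70% of its speed; a pose out of reach is approached as far as the arm can. A call with a gripper value outside its range is refused whole. OPENING is the gripper command: -1 is shut, 1 is fully open, values between are in proportion, set as the call begins (- or left out, the last holds). The fingers move at their own pace and stop on an object; the grip force is fixed at half the most. Time passes only in rows, so rows that repeat a pose let the fingers close. It gives the time, the measured TCP pose, the force, the opening and the grip force at its end, in the units of the state.
- sensors.observe(): the state, without advancing time (a new reading comes with each control period).
- grab_frame(name): name is "scene" or "top" or "wrist"; returns a dict with "pixels" (480x640x3 uint8, blue, green, red), "intrinsics" (3x3 intrinsics, pixels), "view" (4x4, takes a point from world to camera coordinates); the wrist camera has in their place "mount" (4x4, takes a point from camera to tool coordinates, whose origin is the TCP and whose axes are the flange's). Camera axes: x right, y down, z forward; pixel columns grow to the right and rows downward; lengths in m; the calibration is good to about 2 mm. A picture is of the moment at which its call begins: read the wrist's pose just before it. There is no depth.
- hand_in(): hands the job in; it is judged then, once.
Trained networks look in a picture, given as the dict that the camera call returned (one of the last four; its "shot" number tells which), for a name from the list of things; names that differ only in an ending like _2 or _b are one class to them, and where a whole thing is asked for, a point or a joint stands for the part that bears it (a point fixed in the world has none). Each returns a list of dicts, best first, with "confidence" (0 to 1); they miss things now and then, are a little off and sometimes report something else, mostly with a low value. They report only what shows in the picture. A call takes as long as a camera call. They do not tell look-alikes from the thing itself.
- masks_of(picture, thing): "region" (480x640 bool, what is visible of it) and "extent" ([left, top, right, bottom] in pixels, round what is visible of it).
The state is a dict: "time": time; "joint_positions": joint angles; "joint_vel": joint speeds; "joint_efforts": joint torques, N m; "tool_pos": TCP position; "eef_rot": TCP orientation; "force": force on the tool from outside, world axes, zero at the start; "ft_torque": the same for the moment, N m; "opening": finger opening in m; "finger_force": force on a finger pad.
Only numpy, scipy, OpenCV 4.12 (cv2) and the standard library are available. Lean on these libraries where they do the work, as an engineer would, in place of code of your own. Each camera call takes 0.05 s, during which the arm holds its last target. There are 200 camera calls.

### The job

Make up the sign: press every loose mosaic tile on the bench face up on to the studded board in the curing station, each fully down on a pair of studs of its own (any free pair). With all the tiles down, pull the lamp knob straight out to its on detent, leave the lamp on for at least ten seconds to set the glue, then push the knob fully in again, leaving the tiles down. Do not disturb the other things on the bench.

Things in the scene. Friction and masses are not known exactly. Their poses are not given: they have to be found in the camera images.
- tile0_c (a point): centre (half-way up) of a loose terracotta sign tile with a low mosaic of a lozenge on top; may be absent. 48 mm along its x, 60 mm along its y, 30 mm high, about 100 g; z points up when face up, as it starts. Two square sockets in the underside, 22 x 22 mm, 14 mm deep, centred 14 mm either side of the middle along y; may be turned end for end
- tile1_c (a point): centre (half-way up) of a loose terracotta sign tile with a low mosaic of a disc and ring on top; may be absent. 48 mm along its x, 60 mm along its y, 30 mm high, about 100 g; z points up when face up, as it starts. Like tile 0. Best gripped across the 48 mm with the fingertips 3 mm or more above its underside
- tile2_c (a point): centre (half-way up) of a loose terracotta sign tile with a low mosaic of bars on top; may be absent. 48 mm along its x, 60 mm along its y, 30 mm high, about 100 g; z points up when face up, as it starts. Like tile 0
- tile3_c (a point): centre (half-way up) of a loose terracotta sign tile with a low mosaic of a chequer on top; may be absent. 48 mm along its x, 60 mm along its y, 30 mm high, about 100 g; z points up when face up, as it starts. Like tile 0
- tile4_c (a point): centre (half-way up) of a loose terracotta sign tile with a low mosaic of a leaf on top; may be absent. 48 mm along its x, 60 mm along its y, 30 mm high, about 100 g; z points up when face up, as it starts. Like tile 0
- tile5_c (a point): centre (half-way up) of a loose terracotta sign tile with a low mosaic of a cross on top; may be absent. 48 mm along its x, 60 mm along its y, 30 mm high, about 100 g; z points up when face up, as it starts. Like tile 0
- place0 (a point): place 0 of 6 (64 mm apart along y) in a row on the wooden board on the curing station's bed: midway between a pair of studs, on the board's upper face, 36 mm above the bench. y runs along the row to the left, z up. Two studs stand 14 mm either side of it along y: 18 mm thick, 12 mm high, the upper 6 mm tapering to 11 mm
- place1 (a point): place 1 of 6 (64 mm apart along y) in a row on the wooden board on the curing station's bed: midway between a pair of studs, on the board's upper face, 36 mm above the bench. y runs along the row to the left, z up. Studs as at place 0. A tile fully down has its centre 15 mm above this point and its y along this y, either way; its sockets have 2 mm play all round
- place2 (a point): place 2 of 6 (64 mm apart along y) in a row on the wooden board on the curing station's bed: midway between a pair of studs, on the board's upper face, 36 mm above the bench. y runs along the row to the left, z up. Studs as at place 0. The board is 78 mm deep along x, 396 mm long; it does not move
- place3 (a point): place 3 of 6 (64 mm apart along y) in a row on the wooden board on the curing station's bed: midway between a pair of studs, on the board's upper face, 36 mm above the bench. y runs along the row to the left, z up. Studs as at place 0. The lamp housing behind rises to 150 mm above the bench; its front is about 85 mm from the row
- place4 (a point): place 4 of 6 (64 mm apart along y) in a row on the wooden board on the curing station's bed: midway between a pair of studs, on the board's upper face, 36 mm above the bench. y runs along the row to the left, z up. Studs as at place 0
- place5 (a point): place 5 of 6 (64 mm apart along y) in a row on the wooden board on the curing station's bed: midway between a pair of studs, on the board's upper face, 36 mm above the bench. y runs along the row to the left, z up. Studs as at place 0
- knob_grip (a point): centre of the head of the lamp's black push-pull knob, on the front of the control box at the left end of the station, 72 mm above the bench (moves with it). Round head 44 mm across, 28 mm thick; its axis is this frame's x, -x pointing out of the box towards the robot. Box face 37 mm behind it when in; box top 112 mm above the bench. Can be gripped from above, fingers left and right
- knob (a joint): how far the lamp knob is pulled out along -x of knob_grip, m: 0 fully in (lamp off), 0.018 fully out on its detent (lamp on). About 8 N to move it over the middle either way; past the middle it snaps on to that end and stays there. Starts in
- nippers: tile nippers with black grips lying flat, 190 mm long, 16 mm high, right of the middle of the bench among the tiles; not part of the job, origin at the underside
- cutters: wire cutters with red grips lying flat, 190 mm long, 16 mm high, to the left; not part of the job, origin at the underside
- burs: open black case of grinding bits, 110 x 75 x 22 mm, right, beyond the tiles; not part of the job, origin at the underside
- glue: black glue jar standing, 34 mm across, 110 mm high, near left; not part of the job, origin at the underside
- rotary: grey rotary-tool handpiece lying, 180 mm long, 28 mm thick, near right; not part of the job, origin at the underside
- brushpot: white ceramic pot standing empty, 80 mm across, 100 mm high, far left; not part of the job, origin at the underside
- file: flat file with a wooden handle lying, 200 mm long, 22 mm high, near left; not part of the job, origin at the underside
Things that resemble listed ones, but are neither listed nor needed, are in the scene too. Leave any blue look-alike of the part that bears tile1_c alone.

How it is judged:
By the outcome, as a careful person would: the job done as asked, in the order asked, and still so for the second after the job is handed in, with the robot touching nothing.
Of tile0, tile1, tile2, tile3, tile4, tile5 only 4 to 6 are there at a start; the rules pass over those that are not, and their reading is None.
At some moment in a run one of tile0, tile1, tile2, tile3, tile4, tile5 may be knocked a few centimetres aside while the robot is not near it.
Once in a run the grip may slacken for a moment while it holds something.
It also fails if it takes over 210 s, if anything falls off the work surface, if the arm or the gripper's body presses on something with over 40 N, if the wrist force passes 120 N, or if a joint passes its speed limit or range.

## Working session

There is one attempt and no reset: what is moved stays moved. The work goes in short steps, Python scripts to look and compute and a shell command to move; the robot and the scene stay as the last step left them, time stands still between calls to the robot, and variables do not carry over. Pictures are saved under pics/ and viewed, at most 16 in all, crops included, and the job is handed in when it is done.

```bash
ls; mkdir -p pics; python3 - <<'E'
from workcell import sensors, grab_frame, masks_of
import cv2,numpy as np
s=sensors.observe();print(s)
for n in ("scene","top"):
    f=grab_frame(n);cv2.imwrite(f"pics/{n}0.png",f["pixels"]);print(n,f["intrinsics"],f["view"])
    for t in ["tile%d_c"%i for i in range(6)]+["knob_grip"]:
        for m in masks_of(f,t):print(t,round(m["confidence"],2),m["extent"])
E
```

```text
pics
{'time': 0.0, 'joint_positions': array([-82.51115126,  27.37545037,   1.28045163,  89.1775434 ,
        -0.65956856,  63.55650876,  -4.76180873]), 'joint_vel': array([-0.12630422, -0.03998091, -0.09437831,  0.08913878,  0.02831306,
        0.07149438,  0.02568757]), 'joint_efforts': array([-5.42826238e-04, -5.96449935e+01,  1.60802353e+00, -2.81188345e+01,
        1.25693937e-02,  9.38212004e-03, -2.08695823e-06]), 'tool_pos': array([0.15954408, 0.65527948, 0.23033556]), 'eef_rot': array([[-9.71621300e-01,  2.36541667e-01, -2.98799078e-04],
       [ 2.36541823e-01,  9.71619718e-01, -1.75776437e-03],
       [-1.25465437e-04, -1.77855978e-03, -9.99998410e-01]]), 'force': array([-0.17518692,  0.72121793, -0.48175696]), 'ft_torque': array([-0.01775809, -0.03156236,  0.01744425]), 'finger_force': 0.0, 'opening': 0.08546645381615318}
scene [[546.14523846   0.         324.21003887]
 [  0.         546.14523846 241.31910047]
 [  0.           0.           1.        ]] [[-0.58287408  0.81241623  0.01541659  0.25177611]
 [ 0.57830525  0.42808803 -0.69448087 -0.22364197]
 [-0.57080719 -0.395
[... 883 characters left out ...]
86298504e-01]
 [ 1.03256379e-01 -7.80608346e-03 -9.94624143e-01  1.49884053e+00]
 [ 0.00000000e+00  0.00000000e+00  0.00000000e+00  1.00000000e+00]]
tile0_c 0.83 [384.2, 238.3, 414.0, 268.6]
tile1_c 0.87 [209.0, 267.5, 241.0, 285.9]
tile1_c 0.75 [348.7, 285.6, 381.3, 316.2]
tile1_c 0.72 [303.6, 248.7, 333.4, 276.0]
tile1_c 0.67 [260.8, 255.7, 290.1, 281.3]
tile2_c 0.92 [456.6, 236.0, 487.5, 266.6]
tile2_c 0.27 [222.8, 160.6, 383.1, 204.0]
tile3_c 0.33 [220.9, 160.6, 384.9, 208.4]
tile4_c 0.68 [223.1, 159.4, 380.7, 205.8]
tile4_c 0.56 [458.4, 192.5, 490.5, 217.2]
knob_grip 0.64 [190.8, 202.9, 205.5, 222.1]
knob_grip 0.59 [110.9, 148.2, 148.4, 189.4]
knob_grip 0.36 [384.3, 237.5, 413.0, 269.4]
```

View pics/top0.png

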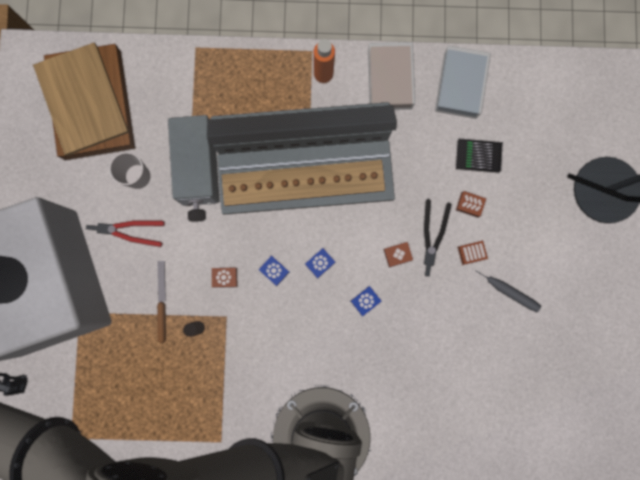

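View pics/scene0.png

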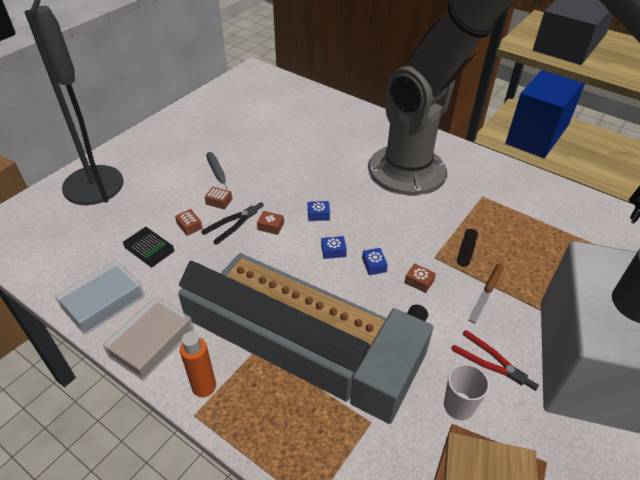

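Top view: four terracotta tiles, tile1 disc (224,277), tile0 lozenge (398,254), tile2 bars (473,252) and tile4 leaf (472,204). The three blue ones are look-alikes. The board's studs run from (232,188) to (376,176), and the knob is at (197,214). The nippers lie between tile0 and tiles 2/4.

```bash
cat > h.py <<'E'
from workcell import sensors, grab_frame, masks_of
import cv2,numpy as np
def cam(name,save=None):
    s=sensors.observe(); f=grab_frame(name)
    if save: cv2.imwrite(f"pics/{save}.png",f["pixels"])
    if name=="wrist":
        T=np.eye(4);T[:3,:3]=s["eef_rot"];T[:3,3]=s["tool_pos"]; f["view"]=np.linalg.inv(T@f["mount"])
    f["P"]=f["intrinsics"]@f["view"][:3]; return f
def plane(f,uv,z):
    P=f["P"]; M=np.c_[P[:,0],P[:,1],P[:,2]*z+P[:,3]]
    q=np.linalg.inv(M)@np.c_[np.atleast_2d(uv),np.ones(len(np.atleast_2d(uv)))].T
    return (q[:2]/q[2]).T
def proj(f,p):
    q=f["P"]@np.r_[p,1]; return q[:2]/q[2]
def tri(f,a,g,b):
    q=cv2.triangulatePoints(f["P"],g["P"],np.float64(a).reshape(2,1),np.float64(b).reshape(2,1));return (q[:3]/q[3]).ravel()
def terra(f):
    h=cv2.cvtColor(f["pixels"],cv2.COLOR_BGR2HSV)
    m=(((h[...,0]<10)|(h[...,0]>172))&(h[...,1]>105)&(h[...,2]>40)).astype(np.uint8)
    return m
def tiles(f,amin=150,z=.03):
    k=5 if amin<1000 else 25
    m=cv2.morphologyEx(terra(f),cv2.MORPH_CLOSE,np.ones((k,k)))
    out=[]
    for c in cv2.findContours(m,cv2.RETR_EXTERNAL,cv2.CHAIN_APPROX_NONE)[0]:
        if cv2.contourArea(c)<amin: continue
        w=plane(f,c[:,0].astype(float),z)
        (cx,cy),(a,b),th=cv2.minAreaRect((w*1000).astype(np.float32))
        if max(a,b)>100 or min(a,b)<35: continue
        yaw=th if b<a else th+90   # direction of long side
        out.append((np.round([cx,cy,min(a,b),max(a,b)],1),round((yaw+90)%180-90,1),np.round(c[:,0].mean(0))))
    return out
E
python3 - <<'E'
from h import *
f=cam("top");g=cam("scene");w=cam("wrist","w0")
for n,x,a in(("t",f,150),("s",g,150)):
    for t in tiles(x,a):print(n,*t)
print("studs",plane(f,[[232,188],[376,176]],.048),"knob",tri(f,[197.5,214],g,[418,312]))
print("board tri",tri(f,[376,176],g,[240,270]),tri(f,[232,188],g,[370,328]))
print(w["mount"],w["intrinsics"])
E
```

```text
t [ 442.  -173.8   42.    55.8] -70.9 [398. 254.]
t [ 571.2 -351.5   45.9   57.7] 72.8 [471. 204.]
t [918.2  18.7  50.4  93.5] 1.4 [323.  61.]
s [386.6 253.7  62.8  67.1] 3.4 [420. 277.]
s [ 453.9 -163.4   67.1   70.4] 18.8 [270. 222.]
s [ 581.6 -338.6   52.8   87.1] 71.1 [189. 222.]
s [ 463.2 -343.3   69.9   73.7] -74.8 [218. 197.]
studs [[ 0.59069801  0.23392448]
 [ 0.62998004 -0.11522746]] knob [0.51959975 0.31096316 0.07868099]
board tri [ 0.6317679  -0.11487119  0.03260545] [0.59156431 0.23679217 0.03825155]
[[ 1.14317389e-04 -9.49486650e-01 -3.13807405e-01  8.01233807e-02]
 [ 9.99999865e-01  2.67903991e-04 -4.46305240e-04  5.75961375e-04]
 [ 5.07831123e-04 -3.13807312e-01  9.49486552e-01 -1.41883686e-01]
 [ 0.00000000e+00  0.00000000e+00  0.00000000e+00  1.00000000e+00]] [[331.14275694   0.         312.54947938]
 [  0.         331.14275694 236.22111497]
 [  0.           0.           1.        ]]
```

View pics/w0.png

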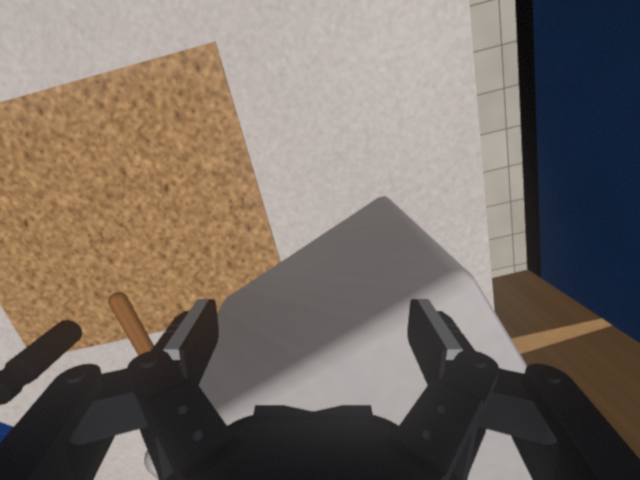

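The wrist view shows the hand is directly above a grey block, so I lift before going across to tile1.

```bash
python3 -m handwheel '[0,0,5,0,0,0, 0,0,7,0,0,0, 22,-41,5,0,0,-1.22, 22,-41,5,0,0,-1.22, 22,-41,5,0,0,-1.22, 22,-41,5,0,0,-1.22, 22,-41,5,0,0,-1.22, 22,-41,5,0,0,-1.22, 22,-41,5,0,0,-1.22, 22,-41,5,0,0,-1.22]' 1
python3 -m handwheel '[0,0,0,0,0,0, 0,0,0,0,0,0, 0,0,0,0,0,0]'
python3 - <<'E'
from h import *
w=cam("wrist","w1");f=cam("top","top1");g=cam("scene","scene1")
print(sensors.observe()["tool_pos"],sensors.observe()["eef_rot"][:,1])
for n,x,a in(("w",w,2000),("t",f,80),("s",g,100)):
    for t in tiles(x,a):print(n,*t)
E
```

```text
time: 1.95
tool_pos: [0.3493, 0.3018, 0.2844]
eef_rot: [[-0.126, 0.992, 0.0], [0.992, 0.126, 0.001], [0.001, 0.0, -1.0]]
force: [1.1, 0.2, 0.1]
opening: 0.0856
finger_force: 0.0
time: 2.25
tool_pos: [0.3481, 0.3049, 0.2843]
eef_rot: [[-0.134, 0.991, 0.0], [0.991, 0.134, 0.001], [0.001, 0.0, -1.0]]
force: [-0.4, 0.3, 0.1]
opening: 0.0855
finger_force: 0.0
[0.34794866 0.30496777 0.2840611 ] [9.90906671e-01 1.34550989e-01 4.47710320e-06]
t [ 442.3 -173.8   41.7   56.4] -72.2 [398. 254.]
t [ 571.2 -351.5   45.9   57.7] 72.8 [471. 204.]
t [918.2  18.7  50.4  93.5] 1.4 [323.  62.]
s [386.6 253.7  62.8  67.1] 3.4 [420. 277.]
s [ 453.9 -163.4   67.1   70.4] 18.8 [270. 222.]
s [ 581.6 -338.6   52.8   87.1] 71.1 [189. 222.]
s [ 463.2 -343.3   69.9   73.7] -74.8 [218. 197.]
```

View pics/w1.png

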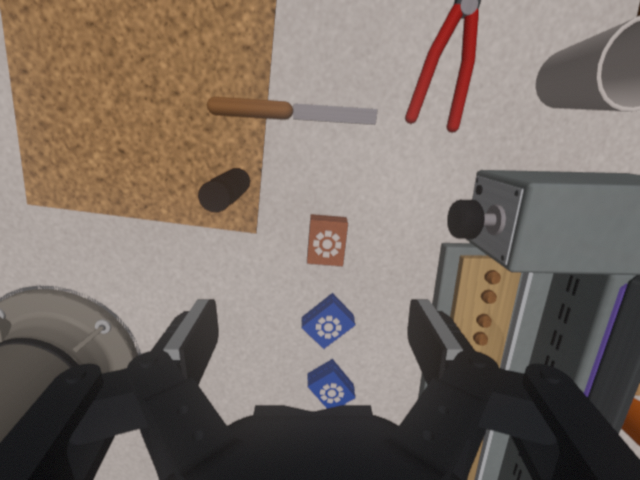

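View pics/top1.png

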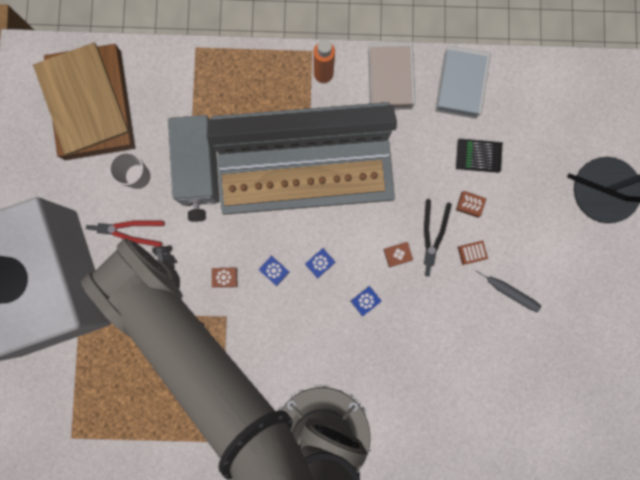

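Wrist view: tile1 at (327,240) with its long side along image rows, the knob at (465,218) on the box face, and the studs at (490,277) downward. I'll loosen the segmentation and re-measure.

```bash
sed -i 's/>105)/>90)/; s/h\[...,0\]<10/h[...,0]<9/' h.py; python3 - <<'E'
from h import *
w=cam("wrist");f=cam("top")
h=cv2.cvtColor(w["pixels"],cv2.COLOR_BGR2HSV);print(h[258,318],h[225,318],h[218,340])
for n,x,a in(("w",w,700),("t",f,80)):
    for t in tiles(x,a):print(n,*t)
print(plane(w,[[309,222],[347,222],[309,266],[344,266]],.03))
E
```

```text
[  9 127 141] [  9 127 139] [  9 111 113]
w [374.2 252.1  46.   64.3] -87.0 [325. 241.]
t [375.2 247.9  42.1  56.9] -84.9 [224. 277.]
t [ 442.1 -173.7   43.1   57.7] -71.8 [398. 254.]
t [ 571.2 -351.5   47.5   59.1] 72.8 [471. 204.]
[[0.34848921 0.27328465]
 [0.39524725 0.27963339]
 [0.35627828 0.21448869]
 [0.40129569 0.22059814]]
```

```bash
python3 -m handwheel '[2.7,-5.7,-5,0,0,-0.02, 2.7,-5.7,-10,0,0,-0.02, 2.7,-5.7,-14,0,0,-0.02, 2.7,-5.7,-14,0,0,-0.02, 2.7,-5.7,-14,0,0,-0.02]'
python3 - <<'E'
from h import *
w=cam("wrist","w2")
s=sensors.observe();print(s["tool_pos"],s["eef_rot"])
for t in tiles(w,700):print(*t)
E
```

```text
time: 3.0
tool_pos: [0.3747, 0.2463, 0.1431]
eef_rot: [[-0.112, 0.994, -0.003], [0.994, 0.112, -0.003], [-0.003, -0.003, -1.0]]
force: [-0.1, -0.4, 1.1]
opening: 0.0855
finger_force: 0.0
[0.37576626 0.24752802 0.14468378] [[-1.12484166e-01  9.93653486e-01 -2.47738000e-04]
 [ 9.93653419e-01  1.12484041e-01 -4.71797032e-04]
 [-4.40936195e-04 -2.99235406e-04 -9.99999858e-01]]
[374.7 251.3  46.3  62.9] -86.9 [316. 220.]
```

View pics/w2.png

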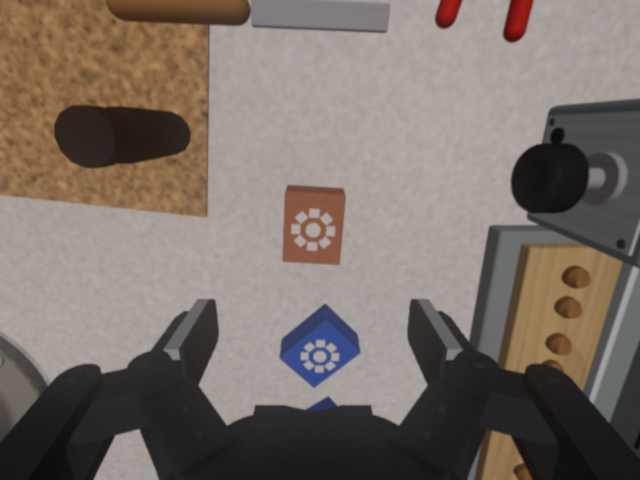

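Wrist view: tile1's top face has corners (284,196) to (340,265), centred at (313,230). It sits well between the fingers. Descending to grip.

```bash
python3 -m handwheel '[0,0.15,-5,0,0,-0.05, 0,0.15,-9,0,0,-0.05, 0,0.15,-12,0,0,-0.05, 0,0.15,-13.8,0,0,-0.05, 0,0.15,-13.8,0,0,-0.05, 0,0.15,-13.8,0,0,-0.05]'
python3 -m handwheel '[0,0,0,0,0,0, 0,0,0,0,0,0, 0,0,0,0,0,0, 0,0,0,0,0,0, 0,0,0,0,0,0, 0,0,0,0,0,0, 0,0,0,0,0,0, 0,0,0,0,0,0]' -1
python3 -m handwheel '[0,0,3,0,0,0, 0,0,8,0,0,0, 0,0,12,0,0,0, 0,0,15,0,0,0, 0,0,15,0,0,0, 0,0,15,0,0,0]'
```

```text
time: 3.65
tool_pos: [0.3769, 0.2501, 0.0078]
eef_rot: [[-0.063, 0.998, 0.002], [0.998, 0.063, 0.003], [0.002, 0.002, -1.0]]
force: [-0.5, -0.3, 0.0]
opening: 0.0853
finger_force: 0.0
time: 4.45
tool_pos: [0.3762, 0.249, 0.0074]
eef_rot: [[-0.062, 0.998, 0.001], [0.998, 0.062, 0.002], [0.002, 0.001, -1.0]]
force: [-2.1, -1.0, 13.3]
opening: 0.0467
finger_force: 60.4
time: 5.05
tool_pos: [0.3755, 0.2486, 0.1566]
eef_rot: [[-0.062, 0.998, 0.001], [0.998, 0.062, 0.002], [0.002, 0.001, -1.0]]
force: [-0.1, -0.2, -2.7]
opening: 0.0464
finger_force: 63.2
```

```bash
python3 -m handwheel '[0,0,5,0,0,0, 5,-3,10,0,0,0, 23,-13,10,0,0,0.05, 23,-13,10,0,0,0.05, 23,-13,10,0,0,0.05, 23,-13,10,0,0,0.05, 23,-13,10,0,0,0.05, 23,-13,10,0,0,0.05, 23,-13,10,0,0,0.05, 23,-13,10,0,0,0.05]'
python3 - <<'E'
from h import *
import pickle
w=cam("wrist","w3")
s=sensors.observe();print(s["tool_pos"],s["eef_rot"][:,0],s["opening"])
pickle.dump(w,open("w3.pkl","wb"))
for i in range(6):
  for d in(-.014,.014):
    c=np.array([.6103,.0593])+((i-2.5)*.064+d)*np.array([-.112,.9937]);print(i,proj(w,[*c,.048]).round())
E
```

```text
time: 6.05
tool_pos: [0.604, 0.1193, 0.2547]
eef_rot: [[-0.113, 0.994, -0.003], [0.994, 0.113, -0.0], [0.0, -0.003, -1.0]]
force: [-0.8, 0.2, -0.9]
opening: 0.0466
finger_force: 68.0
[0.60413018 0.11946636 0.25508845] [-1.13543233e-01  9.93532915e-01  5.30158947e-04] 0.04687020851005819
0 [312. 383.]
0 [312. 365.]
1 [312. 341.]
1 [312. 321.]
2 [312. 294.]
2 [312. 273.]
3 [312. 243.]
3 [312. 219.]
4 [312. 186.]
4 [312. 159.]
5 [312. 122.]
5 [312.  91.]
```

View pics/w3.png

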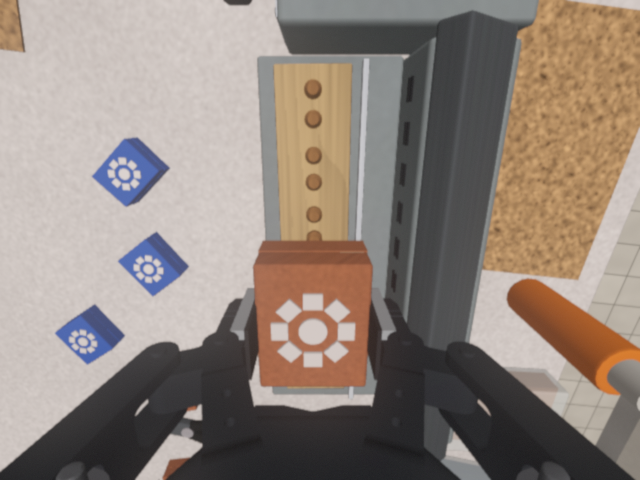

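Wrist view: the held tile sits square in the grip, mosaic centre (313,331). Studs show at (313,88), (313,118), (313,155), (313,182), (313,214) and (313,237). I'll drop lower for a second view of the studs.

```bash
cat >> h.py <<'E'
def studs(f):
    h=cv2.cvtColor(f["pixels"],cv2.COLOR_BGR2HSV)
    m=((h[...,0]<16)&(h[...,0]>5)&(h[...,1]>115)&(h[...,2]<135)&(h[...,2]>40)).astype(np.uint8)
    m=cv2.morphologyEx(m,cv2.MORPH_OPEN,np.ones((3,3)))
    n,l,st,c=cv2.connectedComponentsWithStats(m)
    return [(np.round(c[i],1),st[i,2:5]) for i in range(1,n) if 60<st[i,4]<1500 and 265<c[i][0]<365]
def held(f,uv,dz):   # tool-frame xy of a pixel on the plane dz along tool z
    s=f["mount"]; R,t=s[:3,:3],s[:3,3]
    r=R@np.linalg.inv(f["intrinsics"])@np.r_[uv,1.]; return (t+r*(dz-t[2])/r[2])[:2]
E
python3 -m handwheel '[-0.4,3,-8,0,0,0, -0.4,3,-8,0,0,0, -0.4,3,-8,0,0,0, -0.4,3,-8,0,0,0, -0.4,3,-8,0,0,0]'
python3 - <<'E'
from h import *
import pickle
v=pickle.load(open("w3.pkl","rb"));w=cam("wrist","w4")
s=sensors.observe();print(s["tool_pos"],s["eef_rot"][:,0])
for x in(v,w):
  for c,b in studs(x):print(c,b,plane(x,c,.044).round(4))
print(held(v,[313,331],-.0226))
E
```

```text
time: 6.6
tool_pos: [0.6029, 0.1476, 0.1784]
eef_rot: [[-0.111, 0.994, 0.003], [0.994, 0.111, 0.001], [0.0, 0.003, -1.0]]
force: [0.0, 0.3, -0.6]
opening: 0.0464
finger_force: 68.0
[0.60302529 0.14747351 0.17852344] [-1.10631526e-01  9.93861367e-01  4.99463838e-04]
[312.5  93.5] [16  9 71] [[0.5913 0.2305]]
[328.4 245.1] [ 73  11 554] [[0.6271 0.0755]]
[289.2 256.6] [ 47  10 310] [[0.5843 0.0565]]
[341.5 257.6] [ 57  11 470] [[0.644  0.0621]]
[310.1 122.5] [20 13 95] [[0.5927 0.231 ]]
[-0.0003939   0.00074126]
```

View pics/w4.png

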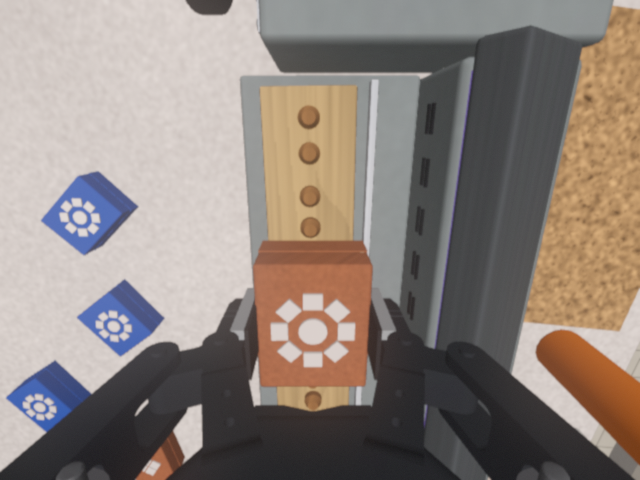

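Wrist view: stud tops at (308,115), (309,152), (310,194), (311,226). Triangulating with the earlier view.

```bash
python3 - <<'E'
from h import *
import pickle
v=pickle.load(open("w3.pkl","rb"));w=cam("wrist")
A=[[313,87],[313,117.5],[313,154],[313,181]];B=[[308,115],[309,152],[310.5,194],[311,226]]
for a,b in zip(A,B):print(tri(v,a,w,b).round(4),plane(v,a,.048).round(4),plane(w,b,.048).round(4))
# circle search around predicted
for x,L in((v,A),(w,B)):
  G=cv2.resize(cv2.cvtColor(x["pixels"],cv2.COLOR_BGR2GRAY)[60:240,280:345],None,fx=4,fy=4,interpolation=cv2.INTER_CUBIC)
  c=cv2.HoughCircles(G,cv2.HOUGH_GRADIENT,1.5,80,param1=120,param2=22,minRadius=20,maxRadius=50)
  if c is not None:
    for q in c[0]: p=q[:2]/4+[280,60]; print(p,q[2]/4,plane(x,p,.044).round(4))
E
```

```text
[0.5909 0.2363 0.0441] [[0.5912 0.2359]] [[0.5907 0.2362]]
[0.5944 0.2085 0.0453] [[0.5944 0.2084]] [[0.5944 0.2087]]
[0.599  0.1725 0.0349] [[0.5984 0.1734]] [[0.5993 0.1751]]
[0.6024 0.1445 0.0379] [[0.6015 0.146 ]] [[0.6028 0.1476]]
[313.1875 119.4375] 8.6375 [[0.5947 0.2067]]
[312.8125 156.1875] 7.5875 [[0.5985 0.1709]]
[312.8125  90.1875] 8.5625 [[0.5913 0.2335]]
[310.1875 227.8125] 9.8 [[0.6024 0.1447]]
[308.6875 117.9375] 10.6625 [[0.5914 0.2342]]
[309.8125 196.3125] 10.475 [[0.599  0.1723]]
[309.0625 153.9375] 10.25 [[0.5947 0.2069]]
```

```bash
python3 -m handwheel '[-0.33,1.03,-4,0,0,0, -0.33,1.03,-8,0,0,0, -0.33,1.03,-11.6,0,0,0, -0.33,1.03,-11.6,0,0,0, -0.33,1.03,-11.6,0,0,0, -0.33,1.03,-11.6,0,0,0]'
python3 - <<'E'
from h import *
w=cam("wrist","w5")
s=sensors.observe();print(s["tool_pos"],s["eef_rot"][:,0],s["force"])
G=cv2.resize(cv2.cvtColor(w["pixels"],cv2.COLOR_BGR2GRAY)[20:240,250:370],None,fx=4,fy=4,interpolation=cv2.INTER_CUBIC)
c=cv2.HoughCircles(G,cv2.HOUGH_GRADIENT,1.5,120,param1=120,param2=25,minRadius=30,maxRadius=100)
for q in c[0]: p=q[:2]/4+[250,20]; print(p,q[2]/4,plane(w,p,.044).round(4))
for p in ([.5934,.2204],):
  for d in(-.014,.014):print(proj(w,[p[0]-.112*d,p[1]+.994*d,.044]))
E
```

```text
time: 7.3
tool_pos: [0.6004, 0.1585, 0.0628]
eef_rot: [[-0.111, 0.994, 0.004], [0.994, 0.111, 0.001], [0.001, 0.004, -1.0]]
force: [-0.1, -0.1, -0.5]
opening: 0.0467
finger_force: 68.0
[0.60032749 0.15865037 0.0628501 ] [-0.11126876  0.99378983  0.00102088] [-0.6658764   0.48760581 -0.47109299]
[309.0625 135.3125] 18.7125 [[0.5909 0.235 ]]
[271.1875  48.3125] 13.3875 [[0.5708 0.2688]]
[310.9375 194.1875] 17.7 [[0.5948 0.2076]]
[311.07266781 196.45029884]
[310.93287874 137.02054333]
```

View pics/w5.png

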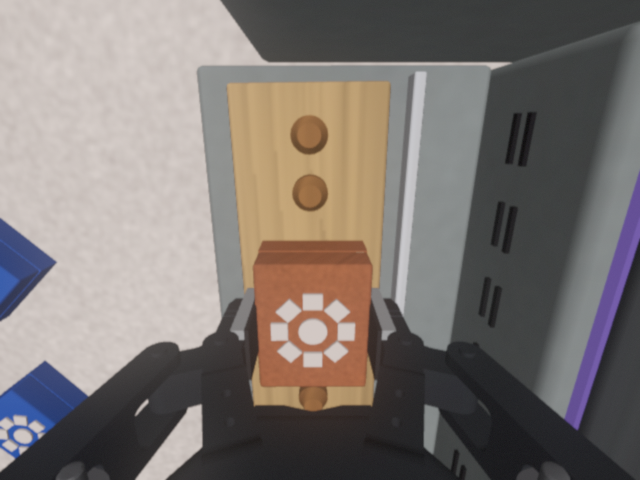

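Close view: place-5 studs at (309,135) and (311,194) as predicted, and the tile is centred within 1 mm. Pressing down.

```bash
python3 -m handwheel '[-0.08,-0.05,-0.5,0,0,0, -0.08,-0.05,-1.0,0,0,0, -0.08,-0.05,-1.4,0,0,0, -0.08,-0.05,-1.7,0,0,0, -0.08,-0.05,-1.9,0,0,0, -0.08,-0.05,-2.0,0,0,0, -0.08,-0.05,-2.05,0,0,0, -0.08,-0.05,-2.05,0,0,0]'
```

```text
time: 8.15
tool_pos: [0.5979, 0.1582, 0.0435]
eef_rot: [[-0.112, 0.994, -0.0], [0.994, 0.112, 0.003], [0.003, 0.0, -1.0]]
force: [-12.7, -1.6, 35.8]
opening: 0.0469
finger_force: 72.4
```

```bash
python3 -m handwheel '[0,0,0,0,0,0, 0,0,0,0,0,0, 0,0,0,0,0,0, 0,0,0,0,0,0, 0,0,0,0,0,0]' 1
python3 -m handwheel '[0,0,4,0,0,0, 0,0,8,0,0,0, 0,0,12,0,0,0, 0,0,15,0,0,0, 0,0,18,0,0,0, 0,0,18,0,0,0, 0,0,18,0,0,0]'
python3 - <<'E'
from h import *
w=cam("wrist","w6")
s=sensors.observe();print(s["tool_pos"],s["eef_rot"][:,0],s["force"])
for t in tiles(w,700,.066):print(*t)
f=cam("top")
for t in tiles(f,80):print(*t)
E
```

```text
time: 8.65
tool_pos: [0.5973, 0.1579, 0.0392]
eef_rot: [[-0.112, 0.994, -0.001], [0.994, 0.112, -0.0], [-0.0, -0.001, -1.0]]
force: [0.0, -0.7, -0.6]
opening: 0.0856
finger_force: 0.0
time: 9.35
tool_pos: [0.5976, 0.1581, 0.2198]
eef_rot: [[-0.112, 0.994, 0.001], [0.994, 0.112, 0.001], [0.001, 0.001, -1.0]]
force: [0.2, 0.4, -0.7]
opening: 0.0856
finger_force: 0.0
[0.59691687 0.15809607 0.21877725] [-1.11963389e-01  9.93712331e-01 -5.14685605e-05] [-0.95266522  0.48149312  0.93368842]
[ 442.1 -173.7   43.1   57.7] -71.8 [398. 254.]
[ 571.2 -351.5   47.5   59.1] 72.8 [471. 204.]
```

View pics/w6.png

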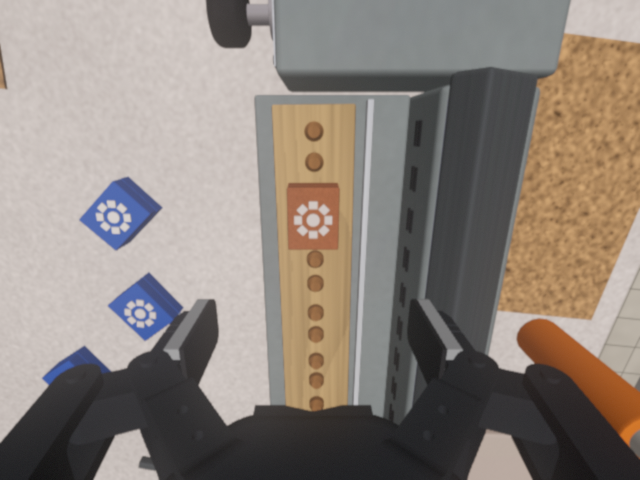

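Wrist view: tile1 seated at (313,217), with the free studs from (315,259) downward. Next is tile0.

```bash
python3 -m handwheel '[-15.5,-33.2,0,0,0,0.2, -15.5,-33.2,0,0,0,0.2, -15.5,-33.2,0,0,0,0.2, -15.5,-33.2,0,0,0,0.2, -15.5,-33.2,0,0,0,0.2, -15.5,-33.2,0,0,0,0.2, -15.5,-33.2,0,0,0,0.2, -15.5,-33.2,-5,0,0,0.2, -15.5,-33.2,-7,0,0,0.2, -15.5,-33.2,-7,0,0,0.2]'
python3 - <<'E'
from h import *
w=cam("wrist","w7")
s=sensors.observe();print(s["tool_pos"],s["eef_rot"][:,1])
for t in tiles(w,700):print(*t)
E
```

```text
time: 10.45
tool_pos: [0.439, -0.1739, 0.1463]
eef_rot: [[-0.305, 0.952, -0.008], [0.952, 0.305, 0.0], [0.003, -0.008, -1.0]]
force: [-0.2, 0.4, 1.1]
opening: 0.0851
finger_force: 0.0
[ 0.44074266 -0.17385263  0.14806117] [ 0.95199699  0.30606982 -0.00479536]
[ 563.6 -321.4   36.    49.2] -17.2 [389. 405.]
[ 448.2 -340.    46.5   67.5] -74.9 [268. 389.]
[ 441.9 -172.5   46.3   62.4] -72.1 [315. 230.]
```

```bash
python3 -m handwheel '[0.05,0,-5,0,0,0, 0.05,0,-9,0,0,0, 0.05,0,-12,0,0,0, 0.05,0,-14.1,0,0,0, 0.05,0,-14.1,0,0,0, 0.05,0,-14.1,0,0,0]'
python3 -m handwheel '[0,0,0,0,0,0, 0,0,0,0,0,0, 0,0,0,0,0,0, 0,0,0,0,0,0, 0,0,0,0,0,0, 0,0,0,0,0,0, 0,0,0,0,0,0, 0,0,0,0,0,0]' -1
python3 -m handwheel '[0,0,3,0,0,0, 0,0,8,0,0,0, 0,0,12,0,0,0, 0,0,16,0,0,0, 0,0,20,0,0,0, 0,0,20,0,0,0]'
```

```text
time: 11.1
tool_pos: [0.4441, -0.1738, 0.0095]
eef_rot: [[-0.308, 0.951, 0.001], [0.951, 0.308, 0.0], [-0.0, 0.001, -1.0]]
force: [0.1, -0.3, 0.6]
opening: 0.0853
finger_force: 0.0
time: 11.9
tool_pos: [0.4439, -0.174, 0.0099]
eef_rot: [[-0.307, 0.952, 0.002], [0.952, 0.307, 0.0], [-0.0, 0.002, -1.0]]
force: [-2.5, 1.2, 10.5]
opening: 0.0468
finger_force: 60.8
time: 12.5
tool_pos: [0.4459, -0.1751, 0.2135]
eef_rot: [[-0.307, 0.952, 0.01], [0.952, 0.307, 0.0], [-0.003, 0.009, -1.0]]
force: [0.3, 0.6, -0.5]
opening: 0.0463
finger_force: 63.2
```

```bash
cat >> h.py <<'E'
def heldc(f,dz):
    p=f["pixels"].astype(int);c=p[255:390,240:390];m=(c.min(2)>140).astype(np.uint8)
    m=cv2.morphologyEx(m,cv2.MORPH_OPEN,np.ones((3,3)))
    x,y,w,h=cv2.boundingRect(m); uv=[240+x+w/2-.5,255+y+h/2-.5]
    return uv,(w,h),held(f,uv,dz)
E
python3 -m handwheel '[16.1,26.9,0,0,0,-0.2, 16.1,26.9,0,0,0,-0.2, 16.1,26.9,0,0,0,-0.2, 16.1,26.9,0,0,0,-0.2, 16.1,26.9,0,0,0,-0.2, 16.1,26.9,0,0,0,-0.2, 16.1,26.9,0,0,0,-0.2, 16.1,26.9,-5,0,0,-0.2, 16.1,26.9,-10,0,0,-0.2, 16.1,26.9,-12,0,0,-0.2]'
python3 -m handwheel '[0,0,0,0,0,0, 0,0,0,0,0,0]'
python3 - <<'E'
from h import *
w=cam("wrist","w8")
s=sensors.observe();print(s["tool_pos"],s["eef_rot"][:,1],s["opening"])
print(heldc(w,-.0205))
for t in tiles(w,700,.066):print(*t)
for d in(-.014,.014):print(proj(w,[.5928-.112*d,.2213+.994*d,.044]))
E
```

```text
time: 13.5
tool_pos: [0.6002, 0.0945, 0.0836]
eef_rot: [[-0.112, 0.994, -0.007], [0.994, 0.112, -0.002], [-0.001, -0.008, -1.0]]
force: [-0.7, 0.2, -1.2]
opening: 0.0465
finger_force: 63.0
time: 13.7
tool_pos: [0.6041, 0.0944, 0.089]
eef_rot: [[-0.111, 0.994, -0.0], [0.994, 0.111, -0.0], [-0.0, -0.0, -1.0]]
force: [-0.2, -0.3, -1.0]
opening: 0.047
finger_force: 63.0
[0.60495915 0.09457503 0.08996268] [0.99380692 0.11110291 0.00198918] 0.0463031070249912
([314.5, 306.0], (150, 103), array([0.01024619, 0.00135883]))
[317.12002071  58.86248618]
[317.32550898  -6.60690458]
```

View pics/w8.png

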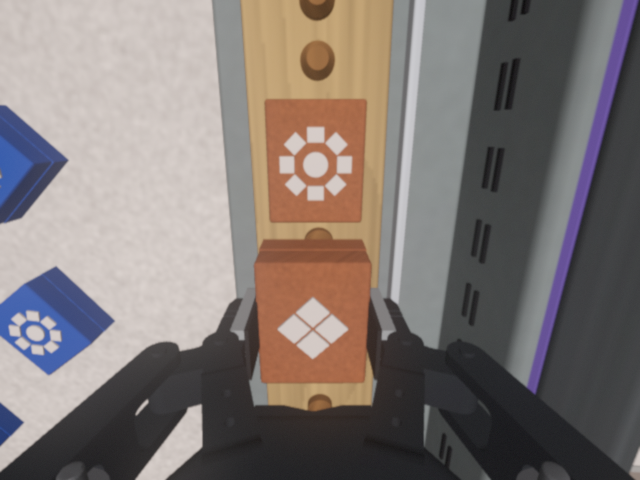

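Wrist view: held tile0's centre is (313,328); the placed tile1's face runs (266,100) to (366,221), centre (316,163).

```bash
python3 - <<'E'
from h import *
w=cam("wrist")
s=sensors.observe();print(s["tool_pos"],s["opening"])
print(held(w,[313,328],-.0205),plane(w,[[316,163.5],[317,3],[317,58]],.066),plane(w,[317,58],.045))
E
```

```text
[0.60531395 0.09480559 0.09046296] 0.04656774099796181
[-0.00033824  0.00074076] [[0.60017238 0.15814882]
 [0.59287846 0.22518831]
 [0.59530697 0.20428631]] [[0.59519676 0.20799916]]
```

```bash
python3 -m handwheel '[0.08,-0.03,-1.5,0,0,0, 0.08,-0.03,-2.5,0,0,0, 0.08,-0.03,-3,0,0,0, 0.08,-0.03,-3.5,0,0,0, 0.08,-0.03,-3.9,0,0,0, 0.08,-0.03,-4.3,0,0,0, 0.08,-0.03,-4.6,0,0,0, 0.08,-0.03,-4.8,0,0,0, 0.08,-0.03,-4.8,0,0,0]'
```

```text
time: 14.7
tool_pos: [0.6058, 0.0949, 0.0459]
eef_rot: [[-0.111, 0.994, 0.001], [0.994, 0.111, 0.004], [0.004, 0.001, -1.0]]
force: [-14.4, -0.2, 47.6]
opening: 0.0471
finger_force: 68.7
```

```bash
python3 -m handwheel '[0,0,0,0,0,0, 0,0,0,0,0,0, 0,0,0,0,0,0, 0,0,0,0,0,0, 0,0,0,0,0,0]' 1
python3 -m handwheel '[0,0,4,0,0,0, 0,0,8,0,0,0, 0,0,12,0,0,0, 0,0,15,0,0,0, 0,0,18,0,0,0, 0,0,18,0,0,0, 0,0,18,0,0,0]'
python3 - <<'E'
from h import *
print(sensors.observe()["tool_pos"])
f=cam("top","top2");g=cam("scene")
for t in tiles(f,80):print(*t)
for n in("tile2_c","tile4_c"):
  for m in masks_of(f,n)[:2]:
    c=cv2.findContours(m["region"].astype(np.uint8),cv2.RETR_EXTERNAL,cv2.CHAIN_APPROX_NONE)[0]
    r=cv2.minAreaRect((plane(f,np.vstack(c)[:,0].astype(float),.03)*1000).astype(np.float32));print(n,m["confidence"],r,m["extent"])
for t in tiles(g,80):print(*t)
E
```

```text
time: 15.2
tool_pos: [0.6045, 0.0946, 0.0401]
eef_rot: [[-0.112, 0.994, -0.001], [0.994, 0.112, -0.0], [-0.0, -0.001, -1.0]]
force: [0.7, 0.2, 0.0]
opening: 0.0855
finger_force: 0.0
time: 15.9
tool_pos: [0.6048, 0.0949, 0.2207]
eef_rot: [[-0.112, 0.994, 0.001], [0.994, 0.112, 0.0], [0.0, 0.001, -1.0]]
force: [-0.3, 0.3, -0.5]
opening: 0.0853
finger_force: 0.0
[0.60484971 0.0948588  0.22073631]
[ 571.2 -351.5   47.5   59.1] 72.8 [471. 204.]
tile2_c 0.82 ((450.9842224121094, -354.0149841308594), (48.28421401977539, 67.90403747558594), 14.404438972473145) [455.7, 236.8, 487.3, 264.4]
tile4_c 0.76 ((569.8567504882812, -350.461181640625), (64.37557220458984, 53.833438873291016), 72.81906127929688) [459.0, 191.4, 486.5, 216.5]
tile4_c 0.42 ((632.0117797851562, 489.0230712890625), (106.12921142578125, 79.17740631103516), 70.92841339111328) [109.2, 150.5, 149.7, 188.8]
[ 582.3 -338.8   54.1   86.2] 72.5 [188. 222.]
[ 463.2 -343.8   70.6   74.9] -74.7 [218. 197.]
```

```bash
python3 -m handwheel '[-3.4,-44.6,0,0,0,-0.41, -3.4,-44.6,0,0,0,-0.41, -3.4,-44.6,0,0,0,-0.41, -3.4,-44.6,0,0,0,-0.41, -3.4,-44.6,0,0,0,-0.41, -3.4,-44.6,0,0,0,-0.41, -3.4,-44.6,0,0,0,-0.41, -3.4,-44.6,0,0,0,-0.41, -3.4,-44.6,0,0,0,-0.41, -3.4,-44.6,0,0,0,-0.41]'
python3 -m handwheel '[0,0,-4,0,0,0, 0,0,-7,0,0,0, 0,0,-7,0,0,0, 0,0,-7,0,0,0]'
python3 - <<'E'
from h import *
w=cam("wrist","w9")
s=sensors.observe();print(s["tool_pos"],s["eef_rot"][:,1])
for t in tiles(w,700):print(*t)
E
```

```text
time: 17.1
tool_pos: [0.5663, -0.3601, 0.2202]
eef_rot: [[0.304, 0.953, -0.003], [0.953, -0.304, -0.005], [-0.006, -0.001, -1.0]]
force: [-0.8, -1.9, 0.2]
opening: 0.0855
finger_force: 0.0
time: 17.5
tool_pos: [0.5706, -0.3509, 0.1503]
eef_rot: [[0.294, 0.956, -0.002], [0.956, -0.294, 0.0], [-0.0, -0.002, -1.0]]
force: [0.2, 1.1, 0.6]
opening: 0.0855
finger_force: 0.0
[ 0.57129012 -0.35156329  0.15160559] [ 9.55959530e-01 -2.93497408e-01  8.05494563e-04]
[ 466.8 -353.8   42.6   59.1] -74.5 [195. 256.]
[ 574.1 -351.5   46.3   62.3] 72.9 [305. 224.]
```

View pics/w9.png

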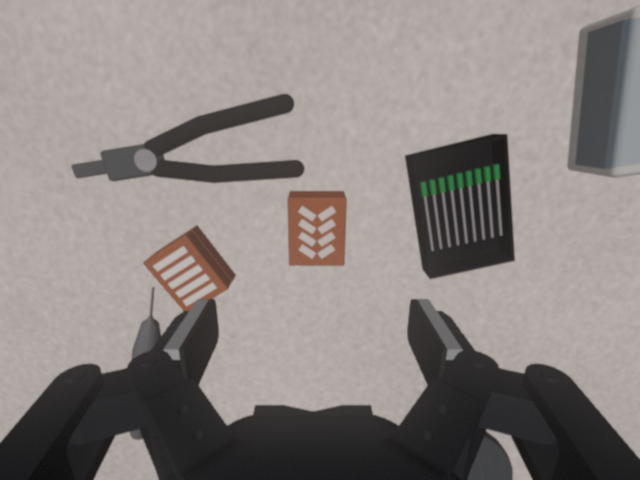

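Wrist view: tile4's top face runs (289,200) to (345,265), tile2 is at (190,270), and the nippers and bit case are clear of the fingers. Gripping tile4.

```bash
python3 -m handwheel '[0.25,-0.2,-5,0,0,0, 0.25,-0.2,-9,0,0,0, 0.25,-0.2,-12,0,0,0, 0.25,-0.2,-14.2,0,0,0, 0.25,-0.2,-14.2,0,0,0, 0.25,-0.2,-14.2,0,0,0]'
python3 -m handwheel '[0,0,0,0,0,0, 0,0,0,0,0,0, 0,0,0,0,0,0, 0,0,0,0,0,0, 0,0,0,0,0,0, 0,0,0,0,0,0, 0,0,0,0,0,0, 0,0,0,0,0,0]' -1
python3 -m handwheel '[0,0,3,0,0,0, 0,0,8,0,0,0, 0,0,12,0,0,0, 0,0,16,0,0,0, 0,0,20,0,0,0, 0,0,20,0,0,0]'
```

```text
time: 18.15
tool_pos: [0.5744, -0.3541, 0.0105]
eef_rot: [[0.293, 0.956, 0.002], [0.956, -0.293, -0.001], [-0.001, 0.002, -1.0]]
force: [0.6, -0.4, 0.5]
opening: 0.0855
finger_force: 0.0
time: 18.95
tool_pos: [0.5743, -0.3539, 0.0104]
eef_rot: [[0.294, 0.956, 0.002], [0.956, -0.294, -0.001], [-0.0, 0.003, -1.0]]
force: [0.0, 0.1, 6.5]
opening: 0.0466
finger_force: 63.1
time: 19.55
tool_pos: [0.5755, -0.3559, 0.2154]
eef_rot: [[0.294, 0.956, 0.009], [0.956, -0.294, -0.005], [-0.002, 0.01, -1.0]]
force: [0.0, -0.7, -0.9]
opening: 0.0469
finger_force: 62.2
```

```bash
python3 -m handwheel '[3.9,38.5,0,0,0,0.41, 3.9,38.5,0,0,0,0.41, 3.9,38.5,0,0,0,0.41, 3.9,38.5,0,0,0,0.41, 3.9,38.5,0,0,0,0.41, 3.9,38.5,0,0,0,0.41, 3.9,38.5,0,0,0,0.41, 3.9,38.5,0,0,0,0.41, 3.9,38.5,0,0,0,0.41, 3.9,38.5,0,0,0,0.41]'
python3 -m handwheel '[0,0,-5,0,0,0, 0,0,-9,0,0,0, 0,0,-12,0,0,0, 0,0,-12,0,0,0, 0,0,-12,0,0,0, 0,0,-12,0,0,0]'
python3 - <<'E'
from h import *
w=cam("wrist","w10")
s=sensors.observe();print(s["tool_pos"],s["eef_rot"][:,1],s["opening"])
p=w["pixels"].astype(int)
m=(p.min(2)>140).astype(np.uint8);n,l,st,c=cv2.connectedComponentsWithStats(m)
q=[(st[i][:4]) for i in range(1,n) if st[i,4]>30 and 265<c[i][0]<365 and st[i,4]<900]
for lo,hi in((60,230),(260,385)):
  b=np.array([[a[0],a[1],a[0]+a[2]-1,a[1]+a[3]-1] for a in q if lo<a[1]<hi]); 
  if len(b):print(len(b),b[:,0].min(),b[:,1].min(),b[:,2].max(),b[:,3].max())
E
```

```text
time: 20.55
tool_pos: [0.6119, 0.0328, 0.2082]
eef_rot: [[-0.114, 0.993, -0.001], [0.993, 0.114, -0.0], [-0.0, -0.001, -1.0]]
force: [-0.1, -0.6, -1.4]
opening: 0.0467
finger_force: 62.2
time: 21.15
tool_pos: [0.6138, 0.0306, 0.0908]
eef_rot: [[-0.11, 0.994, 0.003], [0.994, 0.11, 0.0], [-0.0, 0.003, -1.0]]
force: [0.1, -1.2, -0.6]
opening: 0.0467
finger_force: 62.1
[0.61382922 0.0309977  0.09082038] [0.99384753 0.11069835 0.00360108] 0.04671473848165985
4 281 132 341 193
8 275 279 349 371
```

```bash
python3 -m handwheel '[0,-0.02,-1.5,0,0,0, 0,-0.02,-2.5,0,0,0, 0,-0.02,-3,0,0,0, 0,-0.02,-3.5,0,0,0, 0,-0.02,-3.9,0,0,0, 0,-0.02,-4.3,0,0,0, 0,-0.02,-4.6,0,0,0, 0,-0.02,-4.75,0,0,0, 0,-0.02,-4.75,0,0,0]'
```

```text
time: 22.1
tool_pos: [0.6135, 0.0316, 0.0462]
eef_rot: [[-0.111, 0.994, 0.002], [0.994, 0.111, 0.004], [0.003, 0.002, -1.0]]
force: [-13.5, 2.0, 45.5]
opening: 0.0467
finger_force: 67.6
```

```bash
python3 -m handwheel '[0,0,0,0,0,0, 0,0,0,0,0,0, 0,0,0,0,0,0, 0,0,0,0,0,0, 0,0,0,0,0,0]' 1
python3 -m handwheel '[0,0,4,0,0,0, 0,0,8,0,0,0, 0,0,12,0,0,0, 0,0,15,0,0,0, 0,0,18,0,0,0, 0,0,18,0,0,0]'
python3 -m handwheel '[-16.2,-38.5,0,0,0,0.15, -16.2,-38.5,0,0,0,0.15, -16.2,-38.5,0,0,0,0.15, -16.2,-38.5,0,0,0,0.15, -16.2,-38.5,0,0,0,0.15, -16.2,-38.5,0,0,0,0.15, -16.2,-38.5,0,0,0,0.15, -16.2,-38.5,0,0,0,0.15, -16.2,-38.5,0,0,0,0.15, -16.2,-38.5,0,0,0,0.15]'
python3 -m handwheel '[0,0,-4,0,0,0, 0,0,-7,0,0,0, 0,0,-7,0,0,0, 0,0,-7,0,0,0]'
python3 - <<'E'
from h import *
w=cam("wrist","w11")
s=sensors.observe();print(s["tool_pos"],s["eef_rot"][:,1])
for t in tiles(w,700):print(*t)
cv2.imwrite("pics/w11c.png",cv2.resize(w["pixels"][120:330,180:450],None,fx=2.8,fy=2.8))
E
```

```text
time: 22.6
tool_pos: [0.612, 0.0314, 0.0406]
eef_rot: [[-0.112, 0.994, -0.001], [0.994, 0.112, -0.0], [-0.0, -0.001, -1.0]]
force: [-0.1, 0.3, -0.7]
opening: 0.0856
finger_force: 0.0
time: 23.2
tool_pos: [0.6148, 0.0312, 0.2253]
eef_rot: [[-0.111, 0.994, 0.007], [0.994, 0.111, 0.001], [0.0, 0.007, -1.0]]
force: [1.7, -0.3, -0.3]
opening: 0.0852
finger_force: 0.0
time: 24.2
tool_pos: [0.4474, -0.3569, 0.2206]
eef_rot: [[-0.253, 0.968, -0.002], [0.968, 0.253, -0.001], [-0.001, -0.002, -1.0]]
force: [-0.2, -0.2, 0.7]
opening: 0.0855
finger_force: 0.0
time: 24.6
tool_pos: [0.4506, -0.3525, 0.151]
eef_rot: [[-0.26, 0.966, -0.001], [0.966, 0.26, 0.001], [0.001, -0.001, -1.0]]
force: [0.8, 0.4, 1.0]
opening: 0.0853
finger_force: 0.0
[ 0.4511551  -0.35330069  0.15200521] [9.65648221e-01 2.59852332e-01 5.27723338e-04]
[ 451.6 -355.8   46.3   63. ] -74.8 [312. 232.]
```

View pics/w11c.png

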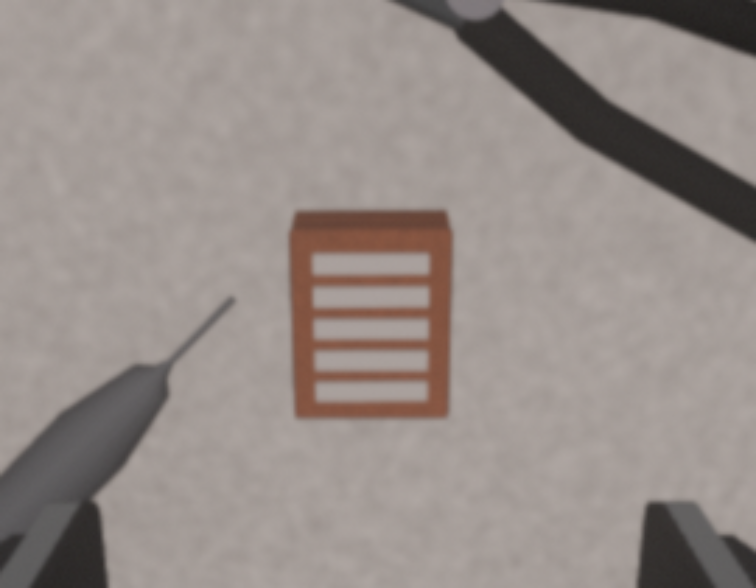

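Crop: tile2's top face is (295,232) to (449,417). The rotary bit's tip at (232,299) lies about 46 mm to the left of the tile centre, where a fully open finger would land. So I approach with fingers part-open and offset away from it.

```bash
python3 -m handwheel '[0.46,0.23,-4,0,0,0, 0.46,0.23,-7,0,0,0, 0.46,0.23,-8,0,0,0, 0.46,0.23,-8,0,0,0]' 0.46
python3 - <<'E'
from h import *
w=cam("wrist")
s=sensors.observe();print(s["tool_pos"],s["opening"])
cv2.imwrite("pics/w12.png",w["pixels"])
E
```

```text
time: 25.05
tool_pos: [0.455, -0.3511, 0.0713]
eef_rot: [[-0.259, 0.966, -0.001], [0.966, 0.259, 0.0], [0.0, -0.0, -1.0]]
force: [-0.1, -0.1, 0.5]
opening: 0.0623
finger_force: 0.0
[ 0.45553318 -0.3517657   0.07235146] 0.06215029710810661
```

View pics/w12.png

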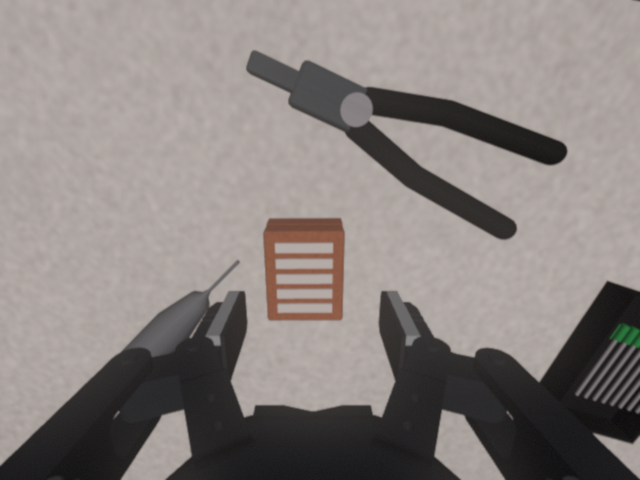

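Wrist view: tile2 is (265,230) to (343,320), between the part-open pads. The bit tip at (239,262) is about 3 mm outside the left finger. I shift slightly away and grip.

```bash
python3 -m handwheel '[-0.15,0.27,-2,0,0,0, -0.15,0.27,-4,0,0,0, -0.15,0.27,-5.4,0,0,0, -0.15,0.27,-6.15,0,0,0, -0.15,0.27,-6.15,0,0,0, -0.15,0.27,-6.15,0,0,0]'
python3 -m handwheel '[0,0,0,0,0,0, 0,0,0,0,0,0, 0,0,0,0,0,0, 0,0,0,0,0,0, 0,0,0,0,0,0, 0,0,0,0,0,0, 0,0,0,0,0,0, 0,0,0,0,0,0]' -1
python3 -m handwheel '[0,0,3,0,0,0, 0,0,8,0,0,0, 0,0,12,0,0,0, 0,0,16,0,0,0, 0,0,20,0,0,0, 0,0,20,0,0,0]'
```

```text
time: 25.7
tool_pos: [0.4539, -0.349, 0.0104]
eef_rot: [[-0.259, 0.966, 0.001], [0.966, 0.259, -0.001], [-0.001, 0.001, -1.0]]
force: [-0.2, 0.0, 0.7]
opening: 0.0624
finger_force: 0.0
time: 26.5
tool_pos: [0.4539, -0.3492, 0.0108]
eef_rot: [[-0.259, 0.966, 0.002], [0.966, 0.259, -0.001], [-0.001, 0.001, -1.0]]
force: [-0.5, 1.1, 6.5]
opening: 0.0464
finger_force: 62.2
time: 27.1
tool_pos: [0.4557, -0.3509, 0.2153]
eef_rot: [[-0.259, 0.966, 0.009], [0.966, 0.259, -0.004], [-0.007, 0.008, -1.0]]
force: [0.2, -0.7, -0.4]
opening: 0.047
finger_force: 62.2
```

```bash
python3 -m handwheel '[16.6,32.5,0,0,0,-0.15, 16.6,32.5,0,0,0,-0.15, 16.6,32.5,0,0,0,-0.15, 16.6,32.5,0,0,0,-0.15, 16.6,32.5,0,0,0,-0.15, 16.6,32.5,0,0,0,-0.15, 16.6,32.5,0,0,0,-0.15, 16.6,32.5,0,0,0,-0.15, 16.6,32.5,0,0,0,-0.15, 16.6,32.5,0,0,0,-0.15]'
python3 -m handwheel '[0,0,-5,0,0,0, 0,0,-9,0,0,0, 0,0,-12,0,0,0, 0,0,-12,0,0,0, 0,0,-12,0,0,0, 0,0,-12,0,0,0]'
python3 - <<'E'
from h import *
w=cam("wrist","w13")
s=sensors.observe();print(s["tool_pos"],s["eef_rot"][:,1],s["opening"])
p=w["pixels"].astype(int)
m=(p.min(2)>140).astype(np.uint8);n,l,st,c=cv2.connectedComponentsWithStats(m)
q=[list(st[i]) for i in range(1,n) if st[i,4]>25 and 265<c[i][0]<365 and st[i,4]<1500 and c[i][1]<410]
for a in q:print([int(v) for v in a])
E
```

```text
time: 28.1
tool_pos: [0.6186, -0.0246, 0.2091]
eef_rot: [[-0.111, 0.994, -0.001], [0.994, 0.111, -0.001], [-0.001, -0.001, -1.0]]
force: [0.1, -1.0, -0.7]
opening: 0.0468
finger_force: 62.1
time: 28.7
tool_pos: [0.6206, -0.0249, 0.0918]
eef_rot: [[-0.11, 0.994, 0.003], [0.994, 0.11, -0.0], [-0.001, 0.003, -1.0]]
force: [1.1, 0.1, -0.2]
opening: 0.0465
finger_force: 62.0
[ 0.62077961 -0.02446245  0.09190507] [0.99386765 0.110516   0.00364885] 0.04613527517227875
[293, 0, 33, 32, 627]
[276, 17, 31, 35, 617]
[312, 17, 31, 36, 620]
[294, 37, 31, 35, 590]
[280, 131, 30, 27, 394]
[313, 131, 30, 27, 399]
[280, 154, 30, 26, 376]
[313, 154, 29, 26, 373]
[281, 177, 29, 25, 353]
[313, 177, 28, 25, 353]
[282, 198, 28, 24, 336]
[313, 198, 28, 24, 335]
[272, 296, 82, 15, 1182]
[273, 317, 80, 14, 1075]
[273, 337, 79, 14, 1050]
[274, 357, 77, 13, 991]
[275, 375, 75, 13, 967]
[289, 404, 50, 7, 231]
```

```bash
python3 - <<'E'
from h import *
w=cam("wrist")
s=sensors.observe();print(s["tool_pos"])
print(held(w,[312.5,343.5],-.0192),held(w,[312,325],-.0196),plane(w,[[311,175],[310.5,27]],.068))
E
```

```text
[ 0.62069228 -0.02407754  0.09174312]
[-0.0090603   0.00052801] [0.00054502 0.00031384] [[0.61423726 0.03327013]
 [0.60702671 0.09692582]]
```

```bash
python3 -m handwheel '[-0.06,0.04,-1.5,0,0,0, -0.06,0.04,-2.5,0,0,0, -0.06,0.04,-3,0,0,0, -0.06,0.04,-3.5,0,0,0, -0.06,0.04,-3.9,0,0,0, -0.06,0.04,-4.3,0,0,0, -0.06,0.04,-4.6,0,0,0, -0.06,0.04,-4.75,0,0,0, -0.06,0.04,-4.75,0,0,0]'
```

```text
time: 29.7
tool_pos: [0.6205, -0.0229, 0.0467]
eef_rot: [[-0.112, 0.994, 0.003], [0.994, 0.112, 0.003], [0.003, 0.003, -1.0]]
force: [-9.0, 3.6, 39.2]
opening: 0.0468
finger_force: 66.7
```

```bash
python3 -m handwheel '[0,0,0,0,0,0, 0,0,0,0,0,0, 0,0,0,0,0,0, 0,0,0,0,0,0, 0,0,0,0,0,0]' 1
python3 -m handwheel '[0,0,4,0,0,0, 0,0,8,0,0,0, 0,0,12,0,0,0, 0,0,16,0,0,0, 0,0,19,0,0,0, 0,0,19,0,0,0]'
python3 -m handwheel '[-10.1,33.4,0,0,0,1.57, -10.1,33.4,0,0,0,1.57, -10.1,33.4,0,0,0,1.57, -10.1,33.4,0,0,0,1.57, -10.1,33.4,0,0,0,1.57, -10.1,33.4,0,0,0,1.57, -10.1,33.4,0,0,0,1.57, -10.1,33.4,0,0,0,1.57, -10.1,33.4,0,0,0,1.57, -10.1,33.4,0,0,0,1.57]'
python3 -m handwheel '[0,0,0,0,0,0.02, 0,0,0,0,0,0.02, 0,0,0,0,0,0.02, 0,0,0,0,0,0.02]'
python3 - <<'E'
from h import *
w=cam("wrist","w14")
s=sensors.observe();print(s["tool_pos"],s["eef_rot"][:,1])
print(proj(w,[.5196,.311,.075]),[ (m["confidence"],m["extent"]) for m in masks_of(w,"knob_grip")][:3])
f=cam("top","top3");g=cam("scene","scene3")
for x in(f,g):
  for t in tiles(x,60,.066):print(*t)
E
```

```text
time: 30.2
tool_pos: [0.6184, -0.0231, 0.0416]
eef_rot: [[-0.112, 0.994, -0.001], [0.994, 0.112, -0.0], [-0.0, -0.001, -1.0]]
force: [-0.1, -0.0, -0.7]
opening: 0.0853
finger_force: 0.0
time: 30.8
tool_pos: [0.6213, -0.0238, 0.2366]
eef_rot: [[-0.111, 0.994, 0.008], [0.994, 0.111, 0.001], [-0.0, 0.008, -1.0]]
force: [0.6, 0.3, 0.3]
opening: 0.0854
finger_force: 0.0
time: 31.8
tool_pos: [0.5171, 0.3111, 0.2309]
eef_rot: [[-0.999, -0.048, -0.002], [-0.048, 0.999, -0.001], [0.002, -0.001, -1.0]]
force: [0.3, -0.4, -0.4]
opening: 0.0858
finger_force: 0.0
time: 32.2
tool_pos: [0.5178, 0.3108, 0.2319]
eef_rot: [[-0.998, -0.059, -0.0], [-0.059, 0.998, -0.0], [0.0, -0.0, -1.0]]
force: [0.3, -0.2, -0.4]
opening: 0.0854
finger_force: 0.0
[0.51777388 0.31089234 0.23199462] [-5.97137344e-02  9.98215534e-01 -1.33079640e-04]
[312.37404902 219.11488858] [(0.71, [2.0, 231.0, 264.8, 300.6]), (0.65, [289.3, 199.9, 338.2, 251.2])]
[472.8 491.2  38.6  50. ] 21.4 [121. 231.]
```

View pics/w14.png

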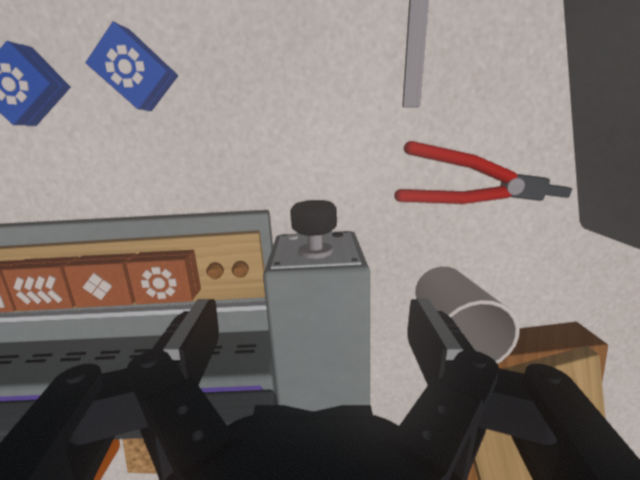

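Wrist view: knob head spans (291–337, 201–233), in front of the box face, with nothing beside it. All placed tiles sit flush on the board.

```bash
python3 - <<'E'
from h import *
w=cam("wrist");f=cam("top");g=cam("scene")
s=sensors.observe();print(s["tool_pos"])
print("front-bottom",plane(w,[314,201],.05)," rear-top",plane(w,[314,233],.094))
for m in masks_of(w,"knob_grip"):print(m["confidence"],m["extent"])
a=[m["extent"] for m in masks_of(f,"knob_grip")];b=[m["extent"] for m in masks_of(g,"knob_grip")];print(a,b)
E
```

```text
[0.51780545 0.31097628 0.23216564]
front-bottom [[0.50783024 0.31208391]]  rear-top [[0.5271832  0.31313469]]
0.66 [292.9, 200.2, 337.6, 248.5]
[[186.3, 208.5, 204.8, 221.9], [155.2, 316.9, 166.7, 341.6]] [[409.6, 304.2, 426.3, 320.9], [207.9, 150.7, 226.9, 185.7]]
```

```bash
python3 -m handwheel '[0,0.15,-5,0,0,0.04, 0,0.15,-10,0,0,0.04, 0,0.15,-14,0,0,0.04, 0,0.15,-16,0,0,0.04, 0,0.15,-17.7,0,0,0.04, 0,0.15,-17.7,0,0,0.04, 0,0.15,-17.7,0,0,0.04]'
python3 -m handwheel '[0,0,0,0,0,0, 0,0,0,0,0,0, 0,0,0,0,0,0, 0,0,0,0,0,0, 0,0,0,0,0,0, 0,0,0,0,0,0, 0,0,0,0,0,0, 0,0,0,0,0,0]' -1
```

```text
time: 33.4
tool_pos: [0.518, 0.3125, 0.0554]
eef_rot: [[-0.995, -0.101, 0.0], [-0.101, 0.995, -0.0], [-0.0, -0.0, -1.0]]
force: [-0.5, 0.5, -0.3]
opening: 0.0855
finger_force: 0.0
time: 34.2
tool_pos: [0.5183, 0.3117, 0.0566]
eef_rot: [[-0.995, -0.101, 0.001], [-0.101, 0.995, -0.0], [-0.001, -0.0, -1.0]]
force: [-2.7, -3.5, 10.1]
opening: 0.0412
finger_force: 59.6
```

```bash
python3 -m handwheel '[-0.4,-0.04,0,0,0,0, -0.8,-0.09,0,0,0,0, -1.2,-0.13,0,0,0,0, -1.6,-0.18,0,0,0,0, -1.8,-0.2,0,0,0,0, -1.9,-0.21,0,0,0,0, -1.9,-0.21,0,0,0,0, -1.9,-0.21,0,0,0,0]'
```

```text
time: 35.0
tool_pos: [0.5004, 0.3097, 0.0566]
eef_rot: [[-0.995, -0.101, 0.003], [-0.101, 0.995, 0.0], [-0.003, -0.0, -1.0]]
force: [1.0, -3.5, 8.7]
opening: 0.0413
finger_force: 61.1
```

```bash
python3 -m handwheel '[-0.1,-0.01,0,0,0,0, -0.2,-0.02,0,0,0,0, -0.2,-0.02,0,0,0,0, -0.2,-0.02,0,0,0,0]'
python3 - <<'E'
from h import *
w=cam("wrist","w15");f=cam("scene","scene4");g=cam("top","top4")
h=cv2.cvtColor(w["pixels"],cv2.COLOR_BGR2HSV)
for m in masks_of(f,"knob_grip")[:2]:print(m["confidence"],m["extent"])
for m in masks_of(g,"knob_grip")[:2]:print(m["confidence"],m["extent"])
for n in("scene","top"):
  d=cv2.imread(f"pics/{n}4.png").astype(int)-cv2.imread(f"pics/{n}0.png");c=d[160:215,210:400] if n=="top" else d[240:340,180:420]; print(n,np.median(c,(0,1)),c.mean((0,1)))
E
```

```text
time: 35.4
tool_pos: [0.5004, 0.3097, 0.0567]
eef_rot: [[-0.995, -0.1, 0.006], [-0.1, 0.995, 0.001], [-0.007, 0.001, -1.0]]
force: [6.4, -2.0, 2.4]
opening: 0.0417
finger_force: 60.6
0.69 [413.6, 301.3, 427.5, 318.4]
0.22 [457.5, 231.5, 477.2, 268.3]
0.53 [224.7, 159.8, 383.6, 206.1]
scene [5. 5. 5.] [ 0.39175  -1.9665   -1.044375]
top [ 8.  9. 10.] [9.09626794 6.03454545 8.95062201]
```

The knob is against its out stop and the tool stays put under extra pull; the board looks brighter, so the lamp is on. Waiting over 10 s.

```bash

python3 -m handwheel '[0.1,0.01,0,0,0,0, 0.1,0.01,0,0,0,0, 0.1,0.01,0,0,0,0, 0.1,0.01,0,0,0,0, 0.1,0.01,0,0,0,0, 0.1,0.01,0,0,0,0, 0.1,0.01,0,0,0,0, 0.1,0.01,0,0,0,0, 0.1,0.01,0,0,0,0, 0.1,0.01,0,0,0,0]'
for i in 1 2 3 4 5 6 7 8 9 10 11; do python3 -m handwheel '[0,0,0,0,0,0, 0,0,0,0,0,0, 0,0,0,0,0,0, 0,0,0,0,0,0, 0,0,0,0,0,0, 0,0,0,0,0,0, 0,0,0,0,0,0, 0,0,0,0,0,0, 0,0,0,0,0,0, 0,0,0,0,0,0]' >o.txt; done; cat o.txt
```

```text
time: 36.65
tool_pos: [0.5004, 0.3098, 0.0567]
eef_rot: [[-0.995, -0.101, 0.005], [-0.101, 0.995, 0.001], [-0.005, 0.0, -1.0]]
force: [4.9, -2.6, 5.5]
opening: 0.0414
finger_force: 60.9
time: 47.65
tool_pos: [0.5004, 0.3098, 0.0567]
eef_rot: [[-0.995, -0.101, 0.005], [-0.101, 0.995, 0.001], [-0.005, 0.0, -1.0]]
force: [3.2, -2.7, 5.6]
opening: 0.0416
finger_force: 60.9
```

Over 12 s on. Pushing the knob back in.

```bash
python3 -m handwheel '[0.5,0.05,0,0,0,0, 1.0,0.11,0,0,0,0, 1.4,0.16,0,0,0,0, 1.8,0.2,0,0,0,0, 2.0,0.22,0,0,0,0, 2.15,0.24,0,0,0,0, 2.15,0.24,0,0,0,0, 2.15,0.24,0,0,0,0]'
```

```text
time: 48.45
tool_pos: [0.5183, 0.3118, 0.0565]
eef_rot: [[-0.995, -0.101, -0.002], [-0.101, 0.995, -0.001], [0.002, -0.001, -1.0]]
force: [-6.0, -4.6, 16.8]
opening: 0.0412
finger_force: 61.9
```

```bash
python3 -m handwheel '[0.1,0.01,0,0,0,0, 0.15,0.02,0,0,0,0, 0.15,0.02,0,0,0,0]'
python3 -m handwheel '[0.05,0,0,0,0,0, 0.05,0,0,0,0,0, 0.05,0,0,0,0,0, 0.05,0,0,0,0,0, 0.05,0,0,0,0,0]' 1
python3 -m handwheel '[0,0,5,0,0,0, 0,0,10,0,0,0, 0,0,14,0,0,0, 0,0,17.5,0,0,0, 0,0,17.5,0,0,0, 0,0,17.5,0,0,0, 0,0,17.5,0,0,0]'
python3 - <<'E'
from h import *
w=cam("wrist","w16");f=cam("top","top5");g=cam("scene","scene5")
s=sensors.observe();print(s["tool_pos"])
for x in(w,f,g):
  for m in masks_of(x,"knob_grip")[:2]:print(m["confidence"],m["extent"])
for n in("scene","top"):
  d=cv2.imread(f"pics/{n}5.png").astype(int)-cv2.imread(f"pics/{n}0.png");c=d[160:215,210:400] if n=="top" else d[240:340,180:420]; print(n,np.median(c,(0,1)))
d=cv2.absdiff(cv2.imread("pics/w16.png"),cv2.imread("pics/w14.png")).max(2)
print("diff px board",(d[240:310,0:265]>40).sum(),"rest",(d[:200]>40).sum())
d=cv2.absdiff(cv2.imread("pics/top5.png"),cv2.imread("pics/top2.png")).max(2)
n,l,st,c=cv2.connectedComponentsWithStats((d>45).astype(np.uint8))
print([ (st[i,4],c[i].round()) for i in range(1,n) if st[i,4]>15])
E
```

```text
time: 48.75
tool_pos: [0.5183, 0.3117, 0.0564]
eef_rot: [[-0.995, -0.102, -0.005], [-0.102, 0.995, -0.002], [0.005, -0.001, -1.0]]
force: [-9.9, -4.8, 20.0]
opening: 0.0415
finger_force: 62.2
time: 49.25
tool_pos: [0.5212, 0.3129, 0.0549]
eef_rot: [[-0.995, -0.101, -0.0], [-0.101, 0.995, -0.0], [0.0, -0.0, -1.0]]
force: [0.0, 0.6, -1.1]
opening: 0.0855
finger_force: 0.0
time: 49.95
tool_pos: [0.5205, 0.3124, 0.2287]
eef_rot: [[-0.995, -0.101, -0.002], [-0.101, 0.995, -0.001], [0.002, -0.001, -1.0]]
force: [0.1, -0.0, -0.8]
opening: 0.085
finger_force: 0.0
[0.52058475 0.31241041 0.22854904]
0.92 [290.8, 196.7, 338.1, 248.9]
0.71 [187.3, 203.8, 205.1, 222.0]
0.53 [410.8, 307.8, 426.8, 318.5]
scene [5. 5. 5.]
top [8. 9. 9.]
diff px board 8303 rest 10922
[(np.int32(357), array([278., 104.])), (np.int32(20), array([250., 108.])), (np.int32(466), array([270., 125.])), (np.int32(309), array([253., 141.])), (np.int32(154), array([296., 138.])), (np.int32(10886), array([168., 242.])), (np.int32(18), array([275., 146.])), (np.int32(901), array([286., 171.])), (np.int32(226), array([134., 173.]
[... 391 characters left out ...]
49), array([139., 223.])), (np.int32(17), array([158., 223.])), (np.int32(52), array([145., 241.])), (np.int32(351), array([472., 252.])), (np.int32(40), array([163., 316.])), (np.int32(159), array([194., 330.])), (np.int32(17), array([175., 364.])), (np.int32(24), array([223., 370.])), (np.int32(108), array([187., 377.])), (np.int32(26), array([169., 385.])), (np.int32(517), array([237., 406.])), (np.int32(30), array([167., 394.])), (np.int32(122), array([249., 420.])), (np.int32(28), array([177., 416.])), (np.int32(2614), array([203., 465.])), (np.int32(90), array([329., 441.])), (np.int32(119), array([195., 454.])), (np.int32(79), array([363., 458.])), (np.int32(54), array([365., 476.]))]
```

```bash
python3 - <<'E'
from h import *
for a,b in(("top4","top5"),("scene4","scene5")):
  A=cv2.imread(f"pics/{a}.png").astype(int);B=cv2.imread(f"pics/{b}.png").astype(int);d=A-B
  ys,xs=np.where(abs(d).max(2)>15); print(a,len(ys))
  c=d[155:175,330:390] if a=="top4" else d[235:300,225:330]; print(c.reshape(-1,3).max(0),c.mean((0,1)))
f=cam("top");g=cam("scene")
from workcell import *
for n in["tile%d_c"%i for i in range(6)]:
  print(n,[(round(m["confidence"],2),np.round(m["extent"])) for m in masks_of(g,n) if m["confidence"]>.4])
E
```

```text
top4 27023
[3 3 3] [0.41666667 0.44416667 0.50833333]
scene4 13979
[3 3 3] [0.59003663 0.61714286 0.6618315 ]
tile0_c [(0.68, array([301., 287., 331., 315.]))]
tile1_c [(0.89, array([308., 200., 330., 224.])), (0.83, array([361., 246., 390., 274.])), (0.78, array([326., 297., 353., 326.])), (0.65, array([324., 235., 349., 259.]))]
tile2_c [(0.72, array([252., 264., 286., 297.]))]
tile3_c []
tile4_c [(0.74, array([272., 274., 306., 303.]))]
tile5_c []
```

```bash
python3 -c "
from workcell import hand_in
print(hand_in())"
```

```text
the job is handed in; nothing more can be done
None
```

All four terracotta tiles on the bench (0, 1, 2 and 4) are pressed fully down on the board, the knob was pulled out for over 12 s and pushed fully in again, and the job is handed in; the lamp's light doesn't show in the pictures, so I judged it on from the knob reaching its 18 mm out stop.

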